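# Find and mark the rubbing spot of a bottle turntable

## Task

The hand-turned bottle turntable rubs at one place in its turn. Turn its disc slowly by the lightly held black knob, without forcing it, feeling for the place where the drag rises, and leave the disc parked there, in the middle of the tight spot. Then stand the steel marker upright on the deck's grey ledge straight out from the disc's pointer, let go, and leave the bottles and the carton alone.

Things in the scene. Friction and masses are not known exactly. Their poses are not given: they have to be found in the camera images.
- deck: fixed round grey base of the turntable, 310 mm across and 50 mm high, origin at the centre of its underside; its top is flat at 50 mm, and the ring of it outside the disc (90 to 155 mm from the centre) is the ledge
- wheel: the turntable's metal disc, 180 mm across, its underside 52 and its top 60 mm above the table. It turns either way, without end stops, about the upright axis through the deck's centre, and stays where it is left; away from the tight spot that takes about 1 N at the knob. Origin on that axis at table height, z up, x along the pointer. Low centre boss 36 mm across, 16 mm high
- knob: upright round black knob on the disc, 22 mm across and 45 mm high (60 to 105 mm above the table), 62 mm from the disc's axis on the side opposite to the pointer; it spins freely on its own pin, so that the hand need not turn with the disc. Plain smooth plastic: hold it with 15 to 30 N a finger, less may slip and more is forcing it. Origin at the centre of its underside
- hub: bearing housing inside the deck, out of sight, origin as the deck's; it carries the piece that rubs. The disc rubs at one invisible direction of the pointer, 0.5 to 4.4 rad counter-clockwise (from above) of where the pointer starts. Turning there takes about 6 N at the knob (8 while running on) instead of 1 N; it is felt from some 0.3 rad before the middle of the tight spot to 0.15 rad past it
- marker: loose steel marker, 60 mm tall, 80 g: a round foot 36 mm across and 8 mm high, tapering up to 14 mm into an upright round stem 18 mm across; origin at the centre of its underside, z up along the stem
- bottle_a: amber bottle with white cap, 42 mm across, 85 mm tall, standing on the table on the same side as the marker; a bystander
- bottle_b: another such amber bottle, on the other side of the deck; a bystander
- carton: open white carton tray, 90 x 130 x 45 mm, origin at the centre of its underside; a bystander
- pointer_tip (a point): tip of the dark pointer bar on top of the disc, 92 mm from the disc's axis, 66 mm above the table; the bar is 12 mm wide and 6 mm high, runs out from the centre boss and turns with the disc
Not all that is in view belongs to the job. Leave any purple or yellow look-alike of the marker alone.

How it is judged:
By the outcome, as a careful person would: the job done as asked, in the order asked, and still so for the second after the job is handed in, with the robot touching nothing.
It also fails if it takes over 72 s, if anything falls off the work surface, if the arm or the gripper's body presses on something with over 40 N, if the wrist force passes 120 N, or if a joint passes its speed limit or range.

## Robot

A 7-joint arm with a two-finger parallel gripper is mounted at the origin on the work surface. World frame = base frame: x ahead of the robot, y to its left, z up, the work surface at z = 0. Lengths are in m, angles in rad, forces in N, time in s.
With the tool pointing down it reaches from about 0.4 to 0.85 m from the base axis. Payload 10.4 kg.
Tool frame: the origin (TCP) lies between the finger pads; the fingertips stand manip.tcp_to_tips ahead of it and the grasp point (between the pads) lies 2 mm behind it (manip.tcp_to_tips is the distance from the TCP to the fingertips, in m); y points along the fingers, z is the direction in which the jaws open and shut, and the axes are right-handed (so a half turn about y gives the same grasp; the last joint's range is limited). The gripper opens to 85 mm and grips with 20 to 120 N. Pads are 22 mm wide; open, the fingers measure 114 mm over their backs; the gripper's body (76 mm by 85 mm) begins 54 mm behind the grasp point. The pads swing forward as they close: fully open they stand 13 mm farther back than shut.
Start: joints at [1.314, 0.332, -0.065, 1.46, 0.022, 1.35, -0.088], TCP at [0.145, -0.608, 0.248] pointing down, gripper open.
Joint ranges: [-2.6, 2.6], [-0.5, 2.12], [-1.47, 1.34], [0.16, 2.42], [-1.27, 4.41], [0.06, 2.06], [-2.6, 2.6]. Speed limits (rad/s): [2.22, 2.22, 2.79, 2.79, 3.14, 3.14, 3.14].

## Interface

Orientations are given as a unit quaternion [x, y, z, w].
In Python, from workcell import manip gives the robot as it stands. The module is installed in compiled form; this text tells all that it offers.
- The arm moves only by the tool move_arm, never from a script. Its argument "increments" is a list of rows, each an object with "offset": the shift along the tool's x, y, z in m, a list of three; "yaw": the turn about the tool's y in degrees; "jaw": the closure in counts, from 0 (fully open) to 255 (shut). In form: [{"offset": [tx, ty, tz], "yaw": yaw, "jaw": jaw}, ...]. A call has 1 to 10 rows; each row is the pose to reach, as a shift and turn from the pose measured when the call began, along the tool's axes at that moment; what a row does not reach only later rows make up. A row lasts 1/12 s, in which the tool goes at most 41.7 mm and 7.16 degrees, less where a joint would pass 70% of its speed; a pose out of reach is approached as far as the arm can. A call with a gripper value outside its range is refused whole. The fingers move at their own pace and stop on an object; "squeeze" is the grip in N (left out, the last holds). Time passes only in rows, so rows that repeat a pose let the fingers close. It gives the time, the measured TCP pose, the force and the opening at its end, in the units of the state.
- manip.get_obs(): the state, without advancing time (a new reading comes with each control period).
- manip.camera(name): name is "scene" or "top" or "wrist"; returns a dict with "pixels" (384x512x3 uint8, red, green, blue), "depth" (384x512 float32, m along the optical axis (not along the pixel's ray), 0 where there is no reading), "intrinsics" (3x3 intrinsics, pixels), "R" (3x3) and "t" (3): a world point X has camera coordinates R X + t; the wrist camera has in their place "mount" (4x4, takes a point from camera to tool coordinates, whose origin is the TCP and whose axes are the tool frame's). Camera axes: x right, y down, z forward; pixel columns grow to the right and rows downward; lengths in m; the calibration is good to about 2 mm. A picture is of the moment at which its call begins: read the wrist's pose just before it.
- manip.hand_in(): hands the job in, once; it reports no verdict.
Trained networks look in a picture, given as the dict that the camera call returned (one of the last four; its "shot" number tells which), for a name from the list of things; names that differ only in an ending like _2 or _b are one class to them, and where a whole thing is asked for, a point or a joint stands for the part that bears it (a point fixed in the world has none). Each returns a list of dicts, best first, with "confidence" (0 to 1); they miss things now and then, are a little off and sometimes report something else, mostly with a low value. They report only what shows in the picture. A call takes as long as a camera call. They do not tell look-alikes from the thing itself.
- manip.recognise(picture, query): "bbox" ([left, top, right, bottom] in pixels, round what is visible of it).
- manip.spot_point(picture, query): "centre" ([column, row] in pixels: a listed point, or the origin of a listed thing).
The state is a dict: "clock": time; "joint_pos": joint angles; "joint_velocities": joint speeds; "tau": joint torques, N m; "position": TCP position; "ee_rot": TCP orientation; "ft_force": force on the tool from outside, world axes, zero at the start; "torque": the same for the moment, N m; "grip_width": opening from 0.0 (shut) to 1.0 (fully open).
Only numpy, scipy, OpenCV 4.12 (cv2) and the standard library are available. Lean on these libraries where they do the work, as an engineer would, in place of code of your own. Each camera call takes 0.05 s, during which the arm holds its last target. There are 200 camera calls.

## Working session

There is one attempt and no reset: what is moved stays moved. The work goes in short steps, Python scripts to look and compute and a tool call to move; the robot and the scene stay as the last step left them, time stands still between calls to the robot, and variables do not carry over. Pictures are saved under pics/ and viewed, about 8 in all and at most 12, crops included, and the job is handed in when it is done.

Besides the shell and the picture viewer there is one more tool, called after "Request:" as name(argument=value, ...), one argument or row to a line, values as JSON. move_arm: Moves the arm, as the interface text tells. Its arguments: {"type":"object","properties":{"increments":{"type":"array","items":{"type":"object","properties":{"offset":{"type":"array","items":{"type":"number"}},"yaw":{"type":"number"},"jaw":{"type":"number"}}}},"squeeze":{"type":"number"}},"required":["increments"]}

```bash
mkdir -p pics
cat > h.py <<'E'
import numpy as np, cv2
from workcell import manip
from scipy.spatial.transform import Rotation as Ro
def cam(n):
    o=manip.get_obs(); c=manip.camera(n)
    if 'R' not in c or c.get('R') is None:
        M=np.array(c['mount']); Rt=Ro.from_quat(o['ee_rot']).as_matrix()
        Rw=Rt@M[:3,:3]; tw=Rt@M[:3,3]+np.array(o['position'])
        c['Rcw'],c['C']=Rw,tw
    else:
        R=np.array(c['R']); c['Rcw'],c['C']=R.T,-R.T@np.array(c['t'])
    return c
def ray(c,uv):
    K=np.array(c['intrinsics']); return c['Rcw']@np.linalg.solve(K,[uv[0],uv[1],1.])
def onz(c,uv,z):
    d=ray(c,uv); return c['C']+d*(z-c['C'][2])/d[2]
def dep(c,uv):
    return c['C']+ray(c,uv)*c['depth'][int(round(uv[1])),int(round(uv[0]))]
def save(c,n,crop=None,s=1):
    p=np.array(c['pixels'])[:,:,::-1]
    if crop: l,t,r,b=crop; p=p[t:b,l:r]
    cv2.imwrite('pics/'+n,cv2.resize(p,None,fx=s,fy=s,interpolation=cv2.INTER_CUBIC))
def st():
    o=manip.get_obs(); print(o['clock'],np.round(o['position'],4),np.round(o['ee_rot'],4),np.round(o['ft_force'],2),o['grip_width'],np.round(o['joint_pos'],3)); return o
E
python3 - <<'E'
from h import *
o=st(); print(np.round(Ro.from_quat(o['ee_rot']).as_matrix(),3), manip.tcp_to_tips)
Z=dict(deck=0,knob=.06,marker=0,bottle_a=0,carton=0,pointer_tip=.066,wheel=0)
for n in('top','scene'):
    c=cam(n); save(c,n+'0.png',s=1.5)
    for q,z in Z.items():
        for d in manip.spot_point(c,q)[:4]:
            print(n,q,np.round(d['centre'],1),round(d['confidence'],2),np.round(onz(c,d['centre'],z),4))
E
```

```text
0.0 [ 0.1447 -0.6077  0.2475] [-0.0825  0.7028 -0.7018  0.0824] [0.2  0.38 0.33] 1.0024332963190894 [ 1.314  0.333 -0.065  1.461  0.022  1.35  -0.089]
[[-0.973 -0.     0.232]
 [-0.232  0.001 -0.973]
 [ 0.    -1.    -0.001]] 0.017
top knob [270.5 187.8] 0.49 [ 0.5945 -0.0377  0.06  ]
top marker [373.2 163.3] 0.69 [ 0.6702 -0.3324  0.    ]
top marker [396.  199.5] 0.48 [ 0.5652 -0.3914  0.    ]
top marker [363.9 194.8] 0.46 [ 0.5801 -0.3016  0.    ]
top bottle_a [126.4 240. ] 0.72 [0.4651 0.3632 0.    ]
top bottle_a [359.5 234.1] 0.55 [ 0.4697 -0.284   0.    ]
top carton [124.8 188.1] 0.58 [0.611  0.3709 0.    ]
top pointer_tip [223.5 225.6] 0.72 [0.4942 0.0889 0.066 ]
top wheel [267.1 190.4] 0.28 [ 0.5974 -0.0292  0.    ]
scene deck [254.6 210.3] 0.86 [0.5417 0.0091 0.    ]
scene knob [253.5 211. ] 0.7 [ 0.5908 -0.032   0.06  ]
scene marker [ 91.3 304.1] 0.91 [ 0.5587 -0.3943  0.    ]
scene marker [140.3 287.4] 0.75 [ 0.58   -0.3054  0.    ]
scene marker [145.9 328.2] 0.67 [ 0.6664 -0.3323  0.    ]
scene bottle_a [127.6 256.1] 0.81 [ 0.49   -0.2952  0.    ]
scene bottle_a [329.3 148.9] 0.77 [0.4644 0.357  0.    ]
scene carton [368.4 169.8] 0.7 [0.605  0.3697 0.    ]
scene pointer_tip [265.9 166.6] 0.75 [0.4855 0.0875 0.066 ]
scene wheel [255.2 213.5] 0.59 [0.5516 0.0035 0.    ]
```

View pics/top0.png

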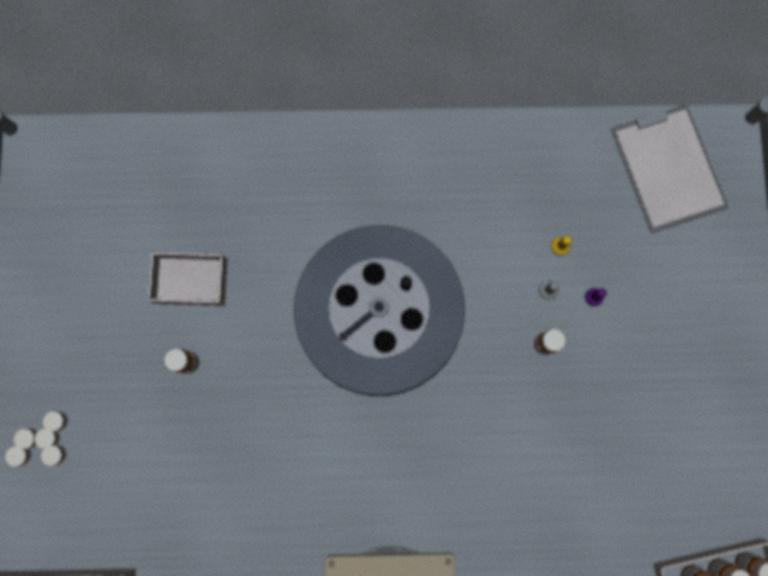

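View pics/scene0.png

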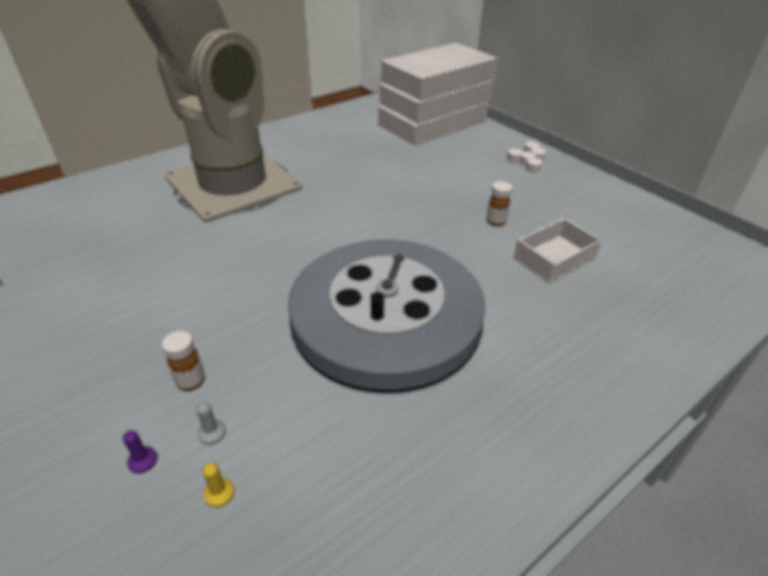

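Steel marker candidates in top0.png: grey (548,290), purple (595,297) and yellow (562,245). By the description it is the grey one. Bottle_a is at (553,340), the knob at (406,283) and the pointer tip at (342,339). Next: refine the centre and view one close crop.

```bash
cat >> h.py <<'E'
def cloud(c):
    h,w=c['depth'].shape; K=np.array(c['intrinsics']); v,u=np.mgrid[:h,:w]
    P=np.stack([u,v,np.ones_like(u)],-1)@np.linalg.inv(K).T*c['depth'][...,None]
    return P@c['Rcw'].T+c['C']
def circ(p):
    A=np.c_[2*p,np.ones(len(p))]; s=np.linalg.lstsq(A,(p**2).sum(1),rcond=None)[0]; return s[:2],np.sqrt(s[2]+s[:2]@s[:2])
E
python3 - <<'E'
from h import *
c=cam('top'); P=cloud(c); z=P[...,2]; near=np.hypot(P[...,0]-.53,P[...,1]-.01)<.19
print('table z',np.median(z[150:160,330:350]),'ledge',np.median(z[near&(z>.035)&(z<.056)]))
for lo,name in((.03,'deck'),):
    m=(near&(z>lo)).astype(np.uint8); cs=max(cv2.findContours(m,0,1)[0],key=cv2.contourArea)[:,0].astype(float)
    w=np.array([onz(c,q,.05)[:2] for q in cs]); print(name,circ(w))
g=cv2.cvtColor(np.array(c['pixels']),cv2.COLOR_RGB2GRAY)
m=((g>130)&near).astype(np.uint8); cs=max(cv2.findContours(m,0,1)[0],key=cv2.contourArea)[:,0].astype(float)
w=np.array([onz(c,q,.06)[:2] for q in cv2.convexHull(cs.astype(np.float32))[:,0]]); print('disc',circ(w))
k=near&(z>.085); print('knob top',k.sum(),P[k].mean(0), P[k][:,:2].min(0),P[k][:,:2].max(0))
s=(np.hypot(P[...,0]-.58,P[...,1]+.303)<.03)&(z>.04); print('stem',s.sum(),P[s].mean(0))
save(c,'m.png',(330,140,420,250),5)
E
```

```text
table z -0.0015420525909838334 ledge 0.04910645261496849
deck (array([0.54828042, 0.0114948 ]), np.float64(0.15312548150019054))
disc (array([0.54940714, 0.01229283]), np.float64(0.08625485705918305))
knob top 840 [ 0.39359588 -0.01354153  1.24450722] [ 0.37849914 -0.04610114] [ 0.59785688 -0.01173318]
stem 43 [ 0.58201029 -0.30360194  0.05420432]
```

View pics/m.png

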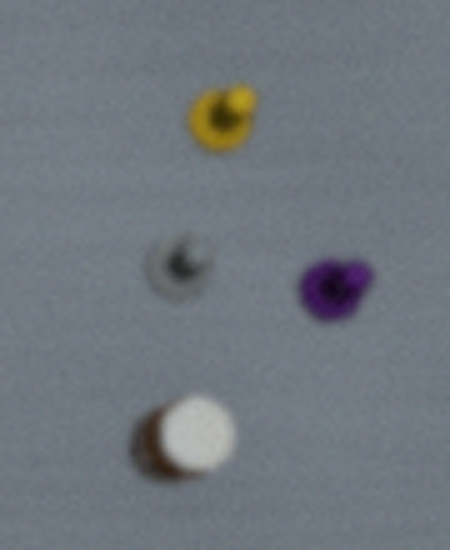

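The crop confirms the grey one at crop (180,265), with yellow above it and purple to its right. Moving above the knob.

Request:
move_arm(
  increments=[
    {"offset": [-0.565,0.03,-0.454],"yaw": -76.6,"jaw": 110},
    {"offset": [-0.565,0.03,-0.454],"yaw": -76.6,"jaw": 110},
    {"offset": [-0.565,0.03,-0.454],"yaw": -76.6,"jaw": 110},
    {"offset": [-0.565,0.03,-0.454],"yaw": -76.6,"jaw": 110},
    {"offset": [-0.565,0.03,-0.454],"yaw": -76.6,"jaw": 110},
    {"offset": [-0.565,0.03,-0.454],"yaw": -76.6,"jaw": 110},
    {"offset": [-0.565,0.03,-0.454],"yaw": -76.6,"jaw": 110},
    {"offset": [-0.565,0.03,-0.454],"yaw": -76.6,"jaw": 110},
    {"offset": [-0.565,0.03,-0.454],"yaw": -76.6,"jaw": 110},
    {"offset": [-0.565,0.03,-0.454],"yaw": -76.6,"jaw": 110},
  ],
  squeeze=25,
)

```text
clock: 1.68
position: [0.4009, -0.2774, 0.2314]
ee_rot: [0.479, -0.519, 0.52, -0.479]
ft_force: [2.0, -1.3, -0.7]
grip_width: 0.568
```

```bash
cat >> h.py <<'E'
def off(T,az=None):
    o=st(); R=Ro.from_quat(o['ee_rot']).as_matrix(); d=R.T@(np.array(T)-o['position'])
    print('offset',np.round(d,4),'tool z az',np.degrees(np.arctan2(R[1,2],R[0,2])),'tilt y',np.round(R[:,1],4));
E
python3 -c "
from h import *
off([.589,-.0355,.2])"
```

```text
1.6833 [ 0.4009 -0.2774  0.2314] [ 0.4794 -0.5195  0.5202 -0.4792] [ 1.96 -1.27 -0.68] 0.5679198455103892 [ 0.972  0.068 -0.476  1.816  0.033  1.264  0.406]
offset [-0.2564  0.0313  0.1678] tool z az -4.643673846278911 tilt y [ 5.e-04 -1.e-03 -1.e+00]
```

Request:
move_arm(
  increments=[
    {"offset": [-0.256,0.031,0.168],"yaw": -4.6,"jaw": 110},
    {"offset": [-0.256,0.031,0.168],"yaw": -4.6,"jaw": 110},
    {"offset": [-0.256,0.031,0.168],"yaw": -4.6,"jaw": 110},
    {"offset": [-0.256,0.031,0.168],"yaw": -4.6,"jaw": 110},
    {"offset": [-0.256,0.031,0.168],"yaw": -4.6,"jaw": 110},
    {"offset": [-0.256,0.031,0.168],"yaw": -4.6,"jaw": 110},
    {"offset": [-0.256,0.031,0.168],"yaw": -4.6,"jaw": 110},
    {"offset": [-0.256,0.031,0.168],"yaw": -4.6,"jaw": 110},
    {"offset": [-0.256,0.031,0.168],"yaw": -4.6,"jaw": 110},
    {"offset": [-0.256,0.031,0.168],"yaw": -4.6,"jaw": 110},
  ],
)

```text
clock: 2.52
position: [0.5893, -0.0347, 0.1999]
ee_rot: [0.5, -0.5, 0.5, -0.5]
ft_force: [0.0, -0.8, 1.2]
grip_width: 0.568
```

Run:
```python
from h import *
st(); c=cam('wrist'); save(c,'w.png',s=1.5)
for q,z in dict(knob=.06,wheel=.06,pointer_tip=.066,deck=.05).items():
    for d in manip.spot_point(c,q)[:2]: print(q,np.round(d['centre'],1),round(d['confidence'],2),np.round(onz(c,d['centre'],z),4))
for q in('knob',):
    for d in manip.recognise(c,q)[:2]: print(d)
P=cloud(c);z=P[...,2]
k=(np.hypot(P[...,0]-.589,P[...,1]+.036)<.04)&(z>.095)&(z<.115)&(c['depth']>0); print(k.sum(),P[k].mean(0),P[k][:,:2].min(0),P[k][:,:2].max(0))
```

```text
2.5167 [ 0.5893 -0.0347  0.1999] [ 0.5005 -0.4996  0.4996 -0.5003] [ 0.05 -0.84  1.17] 0.5682046867799476 [ 0.521  0.363 -0.669  1.593  0.233  1.267 -0.185]
knob [252.8 187.7] 0.89 [ 0.5902 -0.0338  0.06  ]
wheel [221.4 137.3] 0.61 [0.5601 0.0162 0.06  ]
deck [217.4 136.9] 0.64 [0.555  0.0157 0.05  ]
{'bbox': [239.0, 178.8, 267.0, 214.7], 'confidence': 0.84}
495 [ 0.58984919 -0.03607099  0.10303002] [ 0.57974774 -0.04804256] [ 0.59998024 -0.02649335]
```

View pics/w.png

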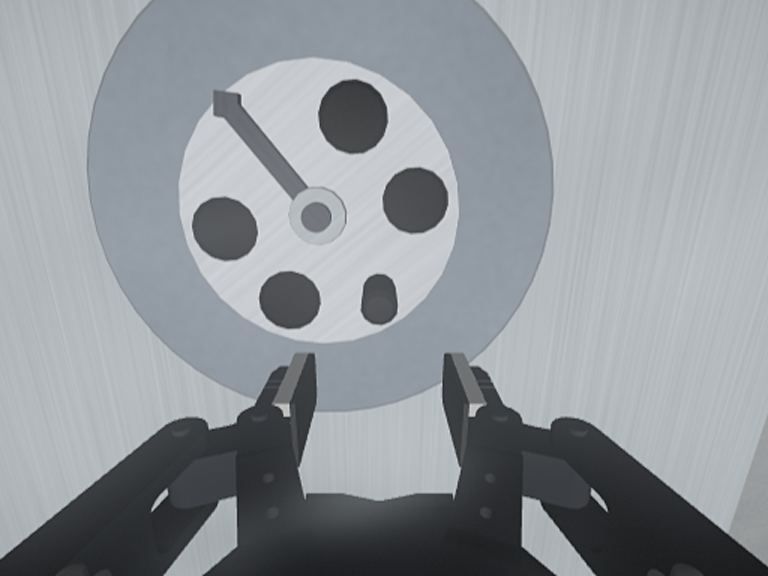

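```bash
cat >> h.py <<'E'
def disc(c,C=(.549,.012)):
    P=cloud(c); z=P[...,2]; p=np.array(c['pixels']).astype(int); g=p.mean(2)
    r=np.hypot(P[...,0]-C[0],P[...,1]-C[1]); m=((g>175)&(r<.1)&(z>.05)&(z<.07)).astype(np.uint8)
    cs=max(cv2.findContours(m,0,1)[0],key=cv2.contourArea)
    w=np.array([onz(c,q,.06)[:2] for q in cv2.convexHull(cs)[:,0].astype(float)])
    return circ(w)
E
python3 - <<'E'
from h import *
c=cam('wrist'); print(disc(c)); print('boss',onz(c,(210.9,144.5),.076),'tip',onz(c,(150,68),.066))
E
```

```text
(array([0.5514208 , 0.01118353]), np.float64(0.0891203486561853))
boss [0.55193311 0.008709   0.076     ] tip [0.50062266 0.07359304 0.066     ]
```

Request:
move_arm(
  increments=[
    {"offset": [0.001,0.03,0.001],"yaw": 0,"jaw": 110},
    {"offset": [0.001,0.06,0.001],"yaw": 0,"jaw": 110},
    {"offset": [0.001,0.09,0.001],"yaw": 0,"jaw": 110},
    {"offset": [0.001,0.117,0.001],"yaw": 0,"jaw": 110},
    {"offset": [0.001,0.117,0.001],"yaw": 0,"jaw": 110},
    {"offset": [0.001,0.117,0.001],"yaw": 0,"jaw": 110},
  ],
  squeeze=22,
)

```text
clock: 3.37
position: [0.5893, -0.0385, 0.0832]
ee_rot: [-0.5, 0.501, -0.501, 0.499]
ft_force: [0.2, -0.1, 1.4]
grip_width: 0.568
```

Request:
move_arm(
  increments=[
    {"offset": [0,0,0],"yaw": 0,"jaw": 255},
    {"offset": [0,0,0],"yaw": 0,"jaw": 255},
    {"offset": [0,0,0],"yaw": 0,"jaw": 255},
    {"offset": [0,0,0],"yaw": 0,"jaw": 255},
    {"offset": [0,0,0],"yaw": 0,"jaw": 255},
    {"offset": [0,0,0],"yaw": 0,"jaw": 255},
    {"offset": [0,0,0],"yaw": 0,"jaw": 255},
  ],
  squeeze=22,
)

```text
clock: 3.95
position: [0.5905, -0.038, 0.0855]
ee_rot: [0.499, -0.5, 0.501, -0.5]
ft_force: [-2.9, 1.5, 7.5]
grip_width: 0.252
```

```bash
cat > tab.py <<'E'
import numpy as np
def tab(phi,d,n,r=.062):
    for i in range(n):
        a=phi+i*d; b=a+d
        print(round(a,2),'->',round(b,2),'tx %.1f tz %.1f mm'%(-1e3*r*(np.sin(b)-np.sin(a)),1e3*r*(np.cos(b)-np.cos(a))))
if __name__=='__main__': tab(-.87,.2,24)
E
python3 tab.py; python3 -c "
from h import *
st()"
```

```text
-0.87 -> -0.67 tx -8.9 tz 8.6 mm
-0.67 -> -0.47 tx -10.4 tz 6.7 mm
-0.47 -> -0.27 tx -11.5 tz 4.5 mm
-0.27 -> -0.07 tx -12.2 tz 2.1 mm
-0.07 -> 0.13 tx -12.4 tz -0.4 mm
0.13 -> 0.33 tx -12.1 tz -2.8 mm
0.33 -> 0.53 tx -11.3 tz -5.2 mm
0.53 -> 0.73 tx -10.0 tz -7.3 mm
0.73 -> 0.93 tx -8.4 tz -9.1 mm
0.93 -> 1.13 tx -6.4 tz -10.6 mm
1.13 -> 1.33 tx -4.1 tz -11.7 mm
1.33 -> 1.53 tx -1.7 tz -12.3 mm
1.53 -> 1.73 tx 0.7 tz -12.4 mm
1.73 -> 1.93 tx 3.2 tz -12.0 mm
1.93 -> 2.13 tx 5.5 tz -11.1 mm
2.13 -> 2.33 tx 7.6 tz -9.8 mm
2.33 -> 2.53 tx 9.4 tz -8.1 mm
2.53 -> 2.73 tx 10.8 tz -6.1 mm
2.73 -> 2.93 tx 11.8 tz -3.8 mm
2.93 -> 3.13 tx 12.3 tz -1.4 mm
3.13 -> 3.33 tx 12.3 tz 1.1 mm
3.33 -> 3.53 tx 11.9 tz 3.5 mm
3.53 -> 3.73 tx 10.9 tz 5.8 mm
3.73 -> 3.93 tx 9.6 tz 7.9 mm
3.95 [ 0.5905 -0.038   0.0855] [ 0.4993 -0.4998  0.5014 -0.4995] [-2.89  1.49  7.53] 0.251687561585235 [ 0.492  0.479 -0.631  1.703  0.318  1.062 -0.244]
```

Request:
move_arm(
  increments=[
    {"offset": [0,0,0],"yaw": 0,"jaw": 255},
    {"offset": [0,0,0],"yaw": 0,"jaw": 255},
  ],
)

```text
clock: 4.12
position: [0.5902, -0.0381, 0.0857]
ee_rot: [0.499, -0.5, 0.501, -0.499]
ft_force: [-1.9, 0.9, -3.7]
grip_width: 0.252
```

Request:
move_arm(
  increments=[
    {"offset": [-0.0018,0,0.0017],"yaw": 0,"jaw": 255},
    {"offset": [-0.0036,0,0.0034],"yaw": 0,"jaw": 255},
    {"offset": [-0.0054,0,0.0051],"yaw": 0,"jaw": 255},
    {"offset": [-0.0072,0,0.0069],"yaw": 0,"jaw": 255},
    {"offset": [-0.0089,0,0.0086],"yaw": 0,"jaw": 255},
  ],
)

```text
clock: 4.53
position: [0.5992, -0.029, 0.0857]
ee_rot: [0.499, -0.5, 0.501, -0.499]
ft_force: [-1.0, 0.8, -3.5]
grip_width: 0.251
```

Request:
move_arm(
  increments=[
    {"offset": [-0.0021,0,0.0013],"yaw": 0,"jaw": 255},
    {"offset": [-0.0042,0,0.0027],"yaw": 0,"jaw": 255},
    {"offset": [-0.0063,0,0.004],"yaw": 0,"jaw": 255},
    {"offset": [-0.0084,0,0.0054],"yaw": 0,"jaw": 255},
    {"offset": [-0.0104,0,0.0067],"yaw": 0,"jaw": 255},
  ],
)

```text
clock: 4.95
position: [0.606, -0.0183, 0.0857]
ee_rot: [0.499, -0.5, 0.501, -0.499]
ft_force: [-0.1, -1.7, -3.7]
grip_width: 0.254
```

```bash
cat > ang.py <<'E'
from h import *
import sys
o=manip.get_obs(); C=np.array([.550,.0115]); p=np.array(o['position'])[:2]-[.0002,-.0021]-C
a=np.arctan2(p[1],p[0])%(2*np.pi); a=a-2*np.pi if a>5 else a
f=np.array(o['ft_force'])[:2]
print('phi %.3f r %.4f Ftan %.2f Frad %.2f'%(a,np.hypot(*p),-f@[-np.sin(a),np.cos(a)],f@[np.cos(a),np.sin(a)]))
E
python3 ang.py
```

```text
phi -0.462 r 0.0623 Ftan 1.55 Frad 0.69
```

Request:
move_arm(
  increments=[
    {"offset": [-0.0023,0,0.0009],"yaw": 0,"jaw": 255},
    {"offset": [-0.0046,0,0.0018],"yaw": 0,"jaw": 255},
    {"offset": [-0.0069,0,0.0027],"yaw": 0,"jaw": 255},
    {"offset": [-0.0092,0,0.0036],"yaw": 0,"jaw": 255},
    {"offset": [-0.0115,0,0.0045],"yaw": 0,"jaw": 255},
  ],
)

```text
clock: 5.37
position: [0.6105, -0.0065, 0.0857]
ee_rot: [0.499, -0.5, 0.501, -0.499]
ft_force: [-0.3, -2.5, -4.5]
grip_width: 0.247
```

Request:
move_arm(
  increments=[
    {"offset": [-0.0024,0,0.0004],"yaw": 0,"jaw": 255},
    {"offset": [-0.0048,0,0.0008],"yaw": 0,"jaw": 255},
    {"offset": [-0.0073,0,0.0012],"yaw": 0,"jaw": 255},
    {"offset": [-0.0098,0,0.0016],"yaw": 0,"jaw": 255},
    {"offset": [-0.0122,0,0.0021],"yaw": 0,"jaw": 255},
  ],
)

```text
clock: 5.78
position: [0.6125, 0.0041, 0.0857]
ee_rot: [0.5, -0.5, 0.502, -0.498]
ft_force: [-2.5, -6.7, -1.6]
grip_width: 0.248
```

```bash
python3 ang.py
```

```text
phi -0.086 r 0.0626 Ftan 6.90 Frad -1.96
```

Request:
move_arm(
  increments=[
    {"offset": [-0.0015,0,0],"yaw": 0,"jaw": 255},
    {"offset": [-0.003,0,0.0001],"yaw": 0,"jaw": 255},
    {"offset": [-0.0045,0,0.0002],"yaw": 0,"jaw": 255},
    {"offset": [-0.005,0,0.0002],"yaw": 0,"jaw": 255},
  ],
)

```text
clock: 6.12
position: [0.6127, 0.0085, 0.0857]
ee_rot: [0.5, -0.5, 0.502, -0.498]
ft_force: [-0.2, -5.4, -2.9]
grip_width: 0.249
```

Request:
move_arm(
  increments=[
    {"offset": [-0.0015,0,0],"yaw": 0,"jaw": 255},
    {"offset": [-0.003,0,0],"yaw": 0,"jaw": 255},
    {"offset": [-0.0045,0,0],"yaw": 0,"jaw": 255},
    {"offset": [-0.005,0,0],"yaw": 0,"jaw": 255},
  ],
)

```text
clock: 6.45
position: [0.6127, 0.013, 0.0857]
ee_rot: [0.5, -0.5, 0.503, -0.498]
ft_force: [0.3, -4.8, -2.5]
grip_width: 0.252
```

```bash
python3 ang.py
```

```text
phi 0.057 r 0.0626 Ftan 4.79 Frad 0.02
```

Request:
move_arm(
  increments=[
    {"offset": [-0.0015,0,-0.0001],"yaw": 0,"jaw": 255},
    {"offset": [-0.003,0,-0.0002],"yaw": 0,"jaw": 255},
    {"offset": [-0.0045,0,-0.0004],"yaw": 0,"jaw": 255},
    {"offset": [-0.005,0,-0.0005],"yaw": 0,"jaw": 255},
  ],
)

```text
clock: 6.78
position: [0.6123, 0.0176, 0.0857]
ee_rot: [0.5, -0.5, 0.503, -0.497]
ft_force: [1.6, -2.8, -4.2]
grip_width: 0.252
```

Request:
move_arm(
  increments=[
    {"offset": [-0.0015,0,-0.0002],"yaw": 0,"jaw": 255},
    {"offset": [-0.003,0,-0.0005],"yaw": 0,"jaw": 255},
    {"offset": [-0.0045,0,-0.0008],"yaw": 0,"jaw": 255},
    {"offset": [-0.005,0,-0.001],"yaw": 0,"jaw": 255},
  ],
)

```text
clock: 7.12
position: [0.6112, 0.0235, 0.0857]
ee_rot: [0.5, -0.5, 0.503, -0.498]
ft_force: [0.6, -2.1, -4.3]
grip_width: 0.245
```

```bash
python3 ang.py
```

```text
phi 0.227 r 0.0626 Ftan 2.16 Frad 0.15
```

Request:
move_arm(
  increments=[
    {"offset": [0.0015,0,0.0003],"yaw": 0,"jaw": 255},
    {"offset": [0.003,0,0.0006],"yaw": 0,"jaw": 255},
    {"offset": [0.0045,0,0.0008],"yaw": 0,"jaw": 255},
    {"offset": [0.006,0,0.0011],"yaw": 0,"jaw": 255},
  ],
)

```text
clock: 7.45
position: [0.6118, 0.0206, 0.0857]
ee_rot: [0.5, -0.5, 0.501, -0.499]
ft_force: [-0.6, 7.6, -5.8]
grip_width: 0.248
```

Request:
move_arm(
  increments=[
    {"offset": [0.0015,0,0.0002],"yaw": 0,"jaw": 255},
    {"offset": [0.003,0,0.0003],"yaw": 0,"jaw": 255},
    {"offset": [0.0045,0,0.0004],"yaw": 0,"jaw": 255},
    {"offset": [0.006,0,0.0006],"yaw": 0,"jaw": 255},
  ],
)

```text
clock: 7.78
position: [0.6123, 0.0169, 0.0857]
ee_rot: [-0.5, 0.5, -0.5, 0.5]
ft_force: [0.9, 6.1, -5.9]
grip_width: 0.247
```

Request:
move_arm(
  increments=[
    {"offset": [0.0015,0,0],"yaw": 0,"jaw": 255},
    {"offset": [0.003,0,0],"yaw": 0,"jaw": 255},
    {"offset": [0.0045,0,0],"yaw": 0,"jaw": 255},
    {"offset": [0.006,0,0],"yaw": 0,"jaw": 255},
  ],
)

```text
clock: 8.12
position: [0.6127, 0.0122, 0.0858]
ee_rot: [-0.499, 0.5, -0.499, 0.501]
ft_force: [2.5, 6.4, -6.4]
grip_width: 0.251
```

Request:
move_arm(
  increments=[
    {"offset": [0.0015,0,-0.0001],"yaw": 0,"jaw": 255},
    {"offset": [0.003,0,-0.0002],"yaw": 0,"jaw": 255},
    {"offset": [0.0045,0,-0.0004],"yaw": 0,"jaw": 255},
    {"offset": [0.006,0,-0.0005],"yaw": 0,"jaw": 255},
  ],
)

```text
clock: 8.45
position: [0.6126, 0.0074, 0.0858]
ee_rot: [-0.499, 0.5, -0.499, 0.502]
ft_force: [3.3, 6.3, -8.6]
grip_width: 0.253
```

```bash
python3 ang.py
```

```text
phi -0.033 r 0.0625 Ftan -6.37 Frad 3.12
```

Request:
move_arm(
  increments=[
    {"offset": [0.0015,0,-0.0001],"yaw": 0,"jaw": 255},
    {"offset": [0.003,0,-0.0002],"yaw": 0,"jaw": 255},
    {"offset": [0.0045,0,-0.0003],"yaw": 0,"jaw": 255},
    {"offset": [0.005,0,-0.0004],"yaw": 0,"jaw": 255},
  ],
)

```text
clock: 8.78
position: [0.6123, 0.0027, 0.0857]
ee_rot: [-0.498, 0.5, -0.499, 0.503]
ft_force: [2.0, 3.8, -5.7]
grip_width: 0.25
```

Request:
move_arm(
  increments=[
    {"offset": [0.0015,0,-0.0002],"yaw": 0,"jaw": 255},
    {"offset": [0.003,0,-0.0004],"yaw": 0,"jaw": 255},
    {"offset": [0.0045,0,-0.0006],"yaw": 0,"jaw": 255},
    {"offset": [0.005,0,-0.0008],"yaw": 0,"jaw": 255},
  ],
)

```text
clock: 9.12
position: [0.6114, -0.0033, 0.0857]
ee_rot: [-0.499, 0.5, -0.499, 0.502]
ft_force: [0.5, 1.4, -3.3]
grip_width: 0.245
```

Request:
move_arm(
  increments=[
    {"offset": [0.0015,0,-0.0004],"yaw": 0,"jaw": 255},
    {"offset": [0.003,0,-0.0007],"yaw": 0,"jaw": 255},
    {"offset": [0.0045,0,-0.001],"yaw": 0,"jaw": 255},
    {"offset": [0.005,0,-0.0012],"yaw": 0,"jaw": 255},
  ],
)

```text
clock: 9.45
position: [0.6099, -0.009, 0.0857]
ee_rot: [-0.499, 0.5, -0.499, 0.502]
ft_force: [-1.8, 1.2, -3.6]
grip_width: 0.253
```

```bash
python3 ang.py
```

```text
phi -0.299 r 0.0625 Ftan -0.64 Frad -2.05
```

Request:
move_arm(
  increments=[
    {"offset": [-0.0015,0,0.0004],"yaw": 0,"jaw": 255},
    {"offset": [-0.003,0,0.0008],"yaw": 0,"jaw": 255},
    {"offset": [-0.0045,0,0.0011],"yaw": 0,"jaw": 255},
    {"offset": [-0.006,0,0.0014],"yaw": 0,"jaw": 255},
  ],
)

```text
clock: 9.78
position: [0.6112, -0.0038, 0.0856]
ee_rot: [-0.499, 0.5, -0.5, 0.501]
ft_force: [-2.4, -3.9, -1.8]
grip_width: 0.249
```

Request:
move_arm(
  increments=[
    {"offset": [-0.0015,0,0.0003],"yaw": 0,"jaw": 255},
    {"offset": [-0.003,0,0.0005],"yaw": 0,"jaw": 255},
    {"offset": [-0.0045,0,0.0007],"yaw": 0,"jaw": 255},
    {"offset": [-0.006,0,0.0009],"yaw": 0,"jaw": 255},
  ],
)

```text
clock: 10.12
position: [0.6121, 0.0008, 0.0856]
ee_rot: [-0.499, 0.5, -0.5, 0.5]
ft_force: [-2.4, -6.8, -1.8]
grip_width: 0.25
```

Request:
move_arm(
  increments=[
    {"offset": [-0.0015,0,0.0001],"yaw": 0,"jaw": 255},
    {"offset": [-0.003,0,0.0002],"yaw": 0,"jaw": 255},
    {"offset": [-0.0045,0,0.0003],"yaw": 0,"jaw": 255},
    {"offset": [-0.006,0,0.0003],"yaw": 0,"jaw": 255},
  ],
)

```text
clock: 10.45
position: [0.6126, 0.0051, 0.0857]
ee_rot: [0.499, -0.5, 0.501, -0.499]
ft_force: [-1.3, -7.1, -2.1]
grip_width: 0.248
```

Request:
move_arm(
  increments=[
    {"offset": [-0.0015,0,0],"yaw": 0,"jaw": 255},
    {"offset": [-0.003,0,0],"yaw": 0,"jaw": 255},
    {"offset": [-0.0045,0,0],"yaw": 0,"jaw": 255},
    {"offset": [-0.006,0,0],"yaw": 0,"jaw": 255},
  ],
)

```text
clock: 10.78
position: [0.6128, 0.0102, 0.0857]
ee_rot: [0.5, -0.5, 0.502, -0.499]
ft_force: [-1.6, -5.8, -3.2]
grip_width: 0.249
```

```bash
python3 ang.py
```

```text
phi 0.013 r 0.0626 Ftan 5.79 Frad -1.71
```

Request:
move_arm(
  increments=[
    {"offset": [-0.0015,0,0],"yaw": 0,"jaw": 255},
    {"offset": [-0.003,0,-0.0001],"yaw": 0,"jaw": 255},
    {"offset": [-0.0035,0,-0.0001],"yaw": 0,"jaw": 255},
  ],
)

```text
clock: 11.03
position: [0.6127, 0.0131, 0.0857]
ee_rot: [0.5, -0.5, 0.502, -0.499]
ft_force: [-2.4, -5.4, -1.3]
grip_width: 0.25
```

Request:
move_arm(
  increments=[
    {"offset": [-0.0015,0,-0.0001],"yaw": 0,"jaw": 255},
    {"offset": [-0.003,0,-0.0002],"yaw": 0,"jaw": 255},
    {"offset": [-0.0035,0,-0.0002],"yaw": 0,"jaw": 255},
  ],
)

```text
clock: 11.28
position: [0.6126, 0.0158, 0.0857]
ee_rot: [0.5, -0.5, 0.502, -0.498]
ft_force: [-3.1, -5.3, -1.1]
grip_width: 0.248
```

Request:
move_arm(
  increments=[
    {"offset": [-0.0015,0,-0.0001],"yaw": 0,"jaw": 255},
    {"offset": [-0.003,0,-0.0003],"yaw": 0,"jaw": 255},
    {"offset": [-0.0035,0,-0.0004],"yaw": 0,"jaw": 255},
  ],
)

```text
clock: 11.53
position: [0.6122, 0.0189, 0.0857]
ee_rot: [0.5, -0.5, 0.503, -0.498]
ft_force: [-3.2, -4.5, -2.3]
grip_width: 0.25
```

Request:
move_arm(
  increments=[
    {"offset": [-0.0015,0,-0.0002],"yaw": 0,"jaw": 255},
    {"offset": [-0.003,0,-0.0004],"yaw": 0,"jaw": 255},
    {"offset": [-0.0035,0,-0.0005],"yaw": 0,"jaw": 255},
  ],
)

```text
clock: 11.78
position: [0.6115, 0.0227, 0.0857]
ee_rot: [0.5, -0.5, 0.503, -0.498]
ft_force: [-4.1, -3.1, -0.6]
grip_width: 0.249
```

```bash
python3 ang.py
```

```text
phi 0.213 r 0.0627 Ftan 2.18 Frad -4.66
```

Request:
move_arm(
  increments=[
    {"offset": [-0.003,0,-0.0008],"yaw": 0,"jaw": 255},
    {"offset": [-0.006,0,-0.0016],"yaw": 0,"jaw": 255},
    {"offset": [-0.009,0,-0.0026],"yaw": 0,"jaw": 255},
    {"offset": [-0.012,0,-0.0038],"yaw": 0,"jaw": 255},
    {"offset": [-0.013,0,-0.0043],"yaw": 0,"jaw": 255},
  ],
)

```text
clock: 12.2
position: [0.6067, 0.0369, 0.0856]
ee_rot: [0.5, -0.5, 0.502, -0.498]
ft_force: [-3.7, -2.5, 0.2]
grip_width: 0.252
```

Request:
move_arm(
  increments=[
    {"offset": [0.0013,0,0.0006],"yaw": 0,"jaw": 255},
    {"offset": [0.0027,0,0.0011],"yaw": 0,"jaw": 255},
    {"offset": [0.004,0,0.0016],"yaw": 0,"jaw": 255},
  ],
)

```text
clock: 12.45
position: [0.608, 0.034, 0.0856]
ee_rot: [0.501, -0.5, 0.501, -0.498]
ft_force: [-3.9, -1.0, -1.0]
grip_width: 0.253
```

Request:
move_arm(
  increments=[
    {"offset": [0.0013,0,0.0005],"yaw": 0,"jaw": 255},
    {"offset": [0.0027,0,0.001],"yaw": 0,"jaw": 255},
    {"offset": [0.004,0,0.0014],"yaw": 0,"jaw": 255},
  ],
)

```text
clock: 12.7
position: [0.6094, 0.0302, 0.0857]
ee_rot: [0.5, -0.5, 0.501, -0.498]
ft_force: [-3.5, -0.9, -1.1]
grip_width: 0.249
```

Request:
move_arm(
  increments=[
    {"offset": [0.0013,0,0.0004],"yaw": 0,"jaw": 255},
    {"offset": [0.0027,0,0.0008],"yaw": 0,"jaw": 255},
    {"offset": [0.004,0,0.0012],"yaw": 0,"jaw": 255},
  ],
)

```text
clock: 12.95
position: [0.6105, 0.0268, 0.0856]
ee_rot: [0.5, -0.5, 0.501, -0.499]
ft_force: [-4.1, 2.9, -0.9]
grip_width: 0.247
```

Request:
move_arm(
  increments=[
    {"offset": [0.0013,0,0.0003],"yaw": 0,"jaw": 255},
    {"offset": [0.0027,0,0.0006],"yaw": 0,"jaw": 255},
    {"offset": [0.004,0,0.0009],"yaw": 0,"jaw": 255},
  ],
)

```text
clock: 13.2
position: [0.6111, 0.0243, 0.0856]
ee_rot: [0.5, -0.5, 0.5, -0.499]
ft_force: [-5.8, 5.6, -1.5]
grip_width: 0.248
```

```bash
python3 ang.py
```

```text
phi 0.240 r 0.0627 Ftan -6.85 Frad -4.27
```

Request:
move_arm(
  increments=[
    {"offset": [0.0015,0,0.0003],"yaw": 0,"jaw": 255},
    {"offset": [0.003,0,0.0006],"yaw": 0,"jaw": 255},
    {"offset": [0.0045,0,0.0009],"yaw": 0,"jaw": 255},
    {"offset": [0.006,0,0.0011],"yaw": 0,"jaw": 255},
    {"offset": [0.0075,0,0.0013],"yaw": 0,"jaw": 255},
    {"offset": [0.009,0,0.0014],"yaw": 0,"jaw": 255},
    {"offset": [0.0105,0,0.0015],"yaw": 0,"jaw": 255},
    {"offset": [0.012,0,0.0016],"yaw": 0,"jaw": 255},
    {"offset": [0.0135,0,0.0017],"yaw": 0,"jaw": 255},
    {"offset": [0.0145,0,0.0017],"yaw": 0,"jaw": 255},
  ],
)

```text
clock: 14.03
position: [0.6128, 0.0114, 0.0857]
ee_rot: [-0.5, 0.5, -0.499, 0.5]
ft_force: [-3.9, 5.7, -1.9]
grip_width: 0.249
```

```bash
python3 ang.py
```

```text
phi 0.032 r 0.0627 Ftan -5.82 Frad -3.69
```

Request:
move_arm(
  increments=[
    {"offset": [0,0,0],"yaw": 0,"jaw": 255},
    {"offset": [0,0,0],"yaw": 0,"jaw": 150},
    {"offset": [0,0,0],"yaw": 0,"jaw": 120},
    {"offset": [0,0,0],"yaw": 0,"jaw": 120},
    {"offset": [0,0,0],"yaw": 0,"jaw": 120},
  ],
)

```text
clock: 14.45
position: [0.6134, 0.0112, 0.0861]
ee_rot: [-0.5, 0.5, -0.5, 0.5]
ft_force: [-0.4, 0.5, 0.5]
grip_width: 0.531
```

Request:
move_arm(
  increments=[
    {"offset": [0,-0.02,0],"yaw": 0,"jaw": 120},
    {"offset": [0,-0.05,0],"yaw": 0,"jaw": 120},
    {"offset": [0,-0.09,0],"yaw": 0,"jaw": 120},
    {"offset": [0,-0.13,0],"yaw": 0,"jaw": 120},
    {"offset": [0.0,-0.13,0],"yaw": 0,"jaw": 120},
    {"offset": [0.0,-0.13,0],"yaw": 0,"jaw": 120},
  ],
)

```text
clock: 14.95
position: [0.6149, 0.0112, 0.219]
ee_rot: [-0.498, 0.499, -0.501, 0.502]
ft_force: [-0.2, 0.5, -0.8]
grip_width: 0.532
```

Run:
```python
from h import *
st(); c=cam('wrist'); save(c,'w2.png',s=1.5); print('disc',disc(c))
for q,z in dict(knob=.06,pointer_tip=.066).items():
    for d in manip.spot_point(c,q)[:2]: print(q,np.round(d['centre'],1),round(d['confidence'],2),np.round(onz(c,d['centre'],z),4))
P=cloud(c);z=P[...,2]
k=(np.hypot(P[...,0]-.61,P[...,1]-.012)<.04)&(z>.095)&(z<.115)&(c['depth']>0); print(k.sum(),P[k].mean(0))
print('to marker'); off([.581,-.3036,.2])
```

```text
14.95 [0.6149 0.0112 0.219 ] [-0.4984  0.4986 -0.5012  0.5018] [-0.23  0.48 -0.79] 0.5319303367193149 [ 0.43   0.402 -0.675  1.507  0.256  1.317 -0.269]
disc (array([0.55140509, 0.01142816]), np.float64(0.08900820165506922))
knob [248.3 179.7] 0.86 [0.612  0.0158 0.06  ]
pointer_tip [105.5 188.9] 0.9 [0.4609 0.0075 0.066 ]
432 [0.61316925 0.01387519 0.10307606]
to marker
15.1 [0.6129 0.0108 0.2149] [-0.5002  0.5004 -0.4994  0.5   ] [ 1.09  0.31 -0.76] 0.5323538002045298 [ 0.429  0.405 -0.674  1.511  0.256  1.316 -0.269]
offset [ 0.3144  0.0147 -0.032 ] tool z az 0.0219985603750579 tilt y [-1.1e-03  9.0e-04 -1.0e+00]
```

View pics/w2.png

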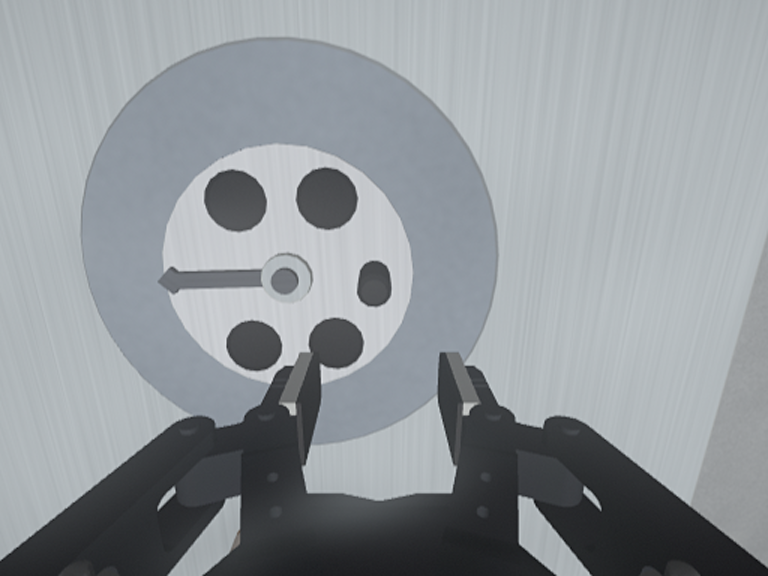

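The pointer tip is now at (165,280), pointing almost straight at the robot, with the knob at (374,285). That matches the hand's reading. Next, the marker.

Request:
move_arm(
  increments=[
    {"offset": [0.314,0.01,-0.032],"yaw": 90,"jaw": 120},
    {"offset": [0.314,0.01,-0.032],"yaw": 90,"jaw": 120},
    {"offset": [0.314,0.01,-0.032],"yaw": 90,"jaw": 120},
    {"offset": [0.314,0.01,-0.032],"yaw": 90,"jaw": 120},
    {"offset": [0.314,0.01,-0.032],"yaw": 90,"jaw": 120},
    {"offset": [0.314,0.01,-0.032],"yaw": 90,"jaw": 120},
    {"offset": [0.314,0.01,-0.032],"yaw": 90,"jaw": 120},
    {"offset": [0.314,0.01,-0.032],"yaw": 90,"jaw": 120},
    {"offset": [0.314,0.01,-0.032],"yaw": 90,"jaw": 120},
    {"offset": [0.314,0.01,-0.032],"yaw": 90,"jaw": 120},
  ],
)

```text
clock: 15.93
position: [0.5794, -0.3058, 0.2023]
ee_rot: [-0.111, 0.699, -0.698, 0.108]
ft_force: [0.5, 1.4, 0.2]
grip_width: 0.531
```

```bash
python3 -c "
from h import *
off([.581,-.3036,.2])"
```

```text
15.9333 [ 0.5794 -0.3058  0.2023] [-0.1108  0.6993 -0.6978  0.1082] [0.52 1.41 0.19] 0.5309977367908827 [ 0.664  0.449 -0.339  1.416  0.15   1.306 -0.943]
offset [-0.0022  0.0023 -0.0016] tool z az -72.17924551694239 tilt y [-0.0039  0.0015 -1.    ]
```

Request:
move_arm(
  increments=[
    {"offset": [-0.002,0.002,-0.002],"yaw": 6,"jaw": 120},
    {"offset": [-0.002,0.002,-0.002],"yaw": 12,"jaw": 120},
    {"offset": [-0.002,0.002,-0.002],"yaw": 18,"jaw": 120},
    {"offset": [-0.002,0.002,-0.002],"yaw": 18,"jaw": 120},
    {"offset": [-0.002,0.002,-0.002],"yaw": 18,"jaw": 120},
  ],
)

```text
clock: 16.35
position: [0.5803, -0.3031, 0.1991]
ee_rot: [-0.002, 0.708, -0.706, -0.002]
ft_force: [-0.2, -1.0, 0.4]
grip_width: 0.526
```

Run:
```python
from h import *
c=cam('wrist'); save(c,'w3.png',s=1.2)
for d in manip.spot_point(c,'marker')[:3]: print(np.round(d['centre'],1),round(d['confidence'],2),np.round(onz(c,d['centre'],0),4))
P=cloud(c);z=P[...,2]; g=(np.hypot(P[...,0]-.581,P[...,1]+.303)<.03)
for lo,hi in((.05,.07),(.003,.012)):
    k=g&(z>lo)&(z<hi)&(c['depth']>0); print(k.sum(),P[k].mean(0),P[k].min(0),P[k].max(0))
off([.581,-.3036,.04])
```

```text
[322.8 181.4] 0.88 [ 0.5725 -0.3893  0.    ]
[253.1 174.7] 0.82 [ 0.5808 -0.3037  0.    ]
[278.8 100.1] 0.82 [ 0.6667 -0.3325  0.    ]
239 [ 0.58693517 -0.30571705  0.05759309] [ 0.57809929 -0.31394274  0.05065797] [ 0.5943716  -0.29754479  0.06033323]
337 [ 0.59126595 -0.30527392  0.00918865] [ 0.57237339 -0.32271963  0.00311863] [ 0.6031964  -0.28814251  0.01195033]
16.45 [ 0.5805 -0.3032  0.1997] [-0.0018  0.7078 -0.7064 -0.0016] [-0.01  0.56  0.15] 0.5307196293617505 [ 0.624  0.445 -0.289  1.422  0.128  1.298 -1.244]
offset [-0.0013  0.1596  0.0007] tool z az -89.98569281195577 tilt y [-0.0049  0.0019 -1.    ]
```

View pics/w3.png

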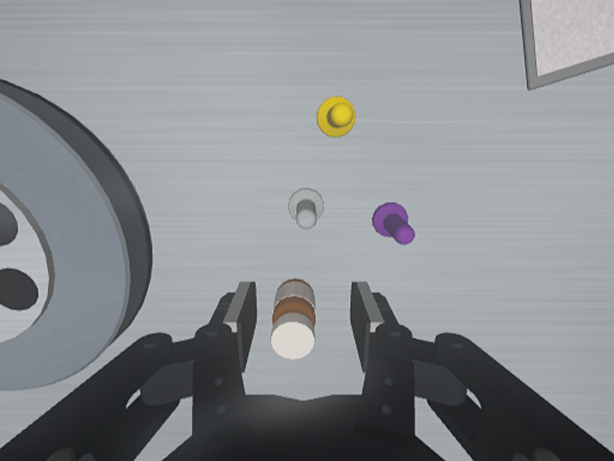

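Request:
move_arm(
  increments=[
    {"offset": [-0.0035,0.03,0.002],"yaw": 0,"jaw": 120},
    {"offset": [-0.0035,0.07,0.002],"yaw": 0,"jaw": 120},
    {"offset": [-0.0035,0.105,0.002],"yaw": 0,"jaw": 120},
    {"offset": [-0.0035,0.135,0.002],"yaw": 0,"jaw": 120},
    {"offset": [-0.0035,0.155,0.002],"yaw": 0,"jaw": 120},
    {"offset": [-0.0035,0.161,0.002],"yaw": 0,"jaw": 120},
    {"offset": [-0.0035,0.161,0.002],"yaw": 0,"jaw": 120},
    {"offset": [-0.0035,0.161,0.002],"yaw": 0,"jaw": 120},
  ],
)

```text
clock: 17.12
position: [0.5838, -0.3051, 0.0397]
ee_rot: [-0.002, 0.708, -0.707, -0.001]
ft_force: [1.2, 0.2, 1.0]
grip_width: 0.53
```

Request:
move_arm(
  increments=[
    {"offset": [0,0,0],"yaw": 0,"jaw": 255},
    {"offset": [0,0,0],"yaw": 0,"jaw": 255},
    {"offset": [0,0,0],"yaw": 0,"jaw": 255},
    {"offset": [0,0,0],"yaw": 0,"jaw": 255},
    {"offset": [0,0,0],"yaw": 0,"jaw": 255},
    {"offset": [0,0,0],"yaw": 0,"jaw": 255},
    {"offset": [0,0,0],"yaw": 0,"jaw": 255},
  ],
  squeeze=30,
)

```text
clock: 17.7
position: [0.5849, -0.3056, 0.0417]
ee_rot: [-0.001, 0.707, -0.707, 0.0]
ft_force: [-0.6, 0.9, 7.0]
grip_width: 0.193
```

```bash
python3 -c "
from h import *
st()"
```

```text
17.7 [ 0.5849 -0.3056  0.0417] [-8.000e-04  7.072e-01 -7.071e-01  1.000e-04] [-0.57  0.87  7.04] 0.19339559244975216 [ 0.612  0.6   -0.27   1.548  0.178  1.019 -1.277]
```

Request:
move_arm(
  increments=[
    {"offset": [0,-0.03,0],"yaw": 0,"jaw": 255},
    {"offset": [0,-0.07,0],"yaw": 0,"jaw": 255},
    {"offset": [0,-0.11,0],"yaw": 0,"jaw": 255},
    {"offset": [0,-0.15,0],"yaw": 0,"jaw": 255},
    {"offset": [0,-0.17,0],"yaw": 0,"jaw": 255},
    {"offset": [0.02,-0.17,-0.03],"yaw": 0,"jaw": 255},
    {"offset": [0.03,-0.17,-0.06],"yaw": 0,"jaw": 255},
  ],
)

```text
clock: 18.28
position: [0.5545, -0.2471, 0.214]
ee_rot: [-0.002, -0.706, 0.708, 0.0]
ft_force: [0.2, 1.5, -1.2]
grip_width: 0.198
```

```bash
python3 -c "
from h import *
off([.429,.0064,.20])"
```

```text
18.2833 [ 0.5545 -0.2471  0.214 ] [-1.500e-03 -7.063e-01  7.079e-01  1.000e-04] [ 0.21  1.46 -1.23] 0.19804255843421983 [ 0.6    0.33  -0.319  1.548  0.108  1.278 -1.307]
offset [ 0.1261  0.0132 -0.2533] tool z az -90.12655860925128 tilt y [ 0.0021 -0.0022 -1.    ]
```

Request:
move_arm(
  increments=[
    {"offset": [0.015,0.005,-0.03],"yaw": 0,"jaw": 255},
    {"offset": [0.03,0.008,-0.06],"yaw": 0,"jaw": 255},
    {"offset": [0.045,0.01,-0.09],"yaw": 0,"jaw": 255},
    {"offset": [0.06,0.013,-0.12],"yaw": 0,"jaw": 255},
    {"offset": [0.075,0.013,-0.15],"yaw": 0,"jaw": 255},
    {"offset": [0.09,0.013,-0.18],"yaw": 0,"jaw": 255},
    {"offset": [0.105,0.013,-0.21],"yaw": 0,"jaw": 255},
    {"offset": [0.12,0.013,-0.24],"yaw": 0,"jaw": 255},
    {"offset": [0.126,0.013,-0.253],"yaw": 0,"jaw": 255},
    {"offset": [0.126,0.013,-0.253],"yaw": 0,"jaw": 255},
  ],
)

```text
clock: 19.12
position: [0.4281, 0.0091, 0.201]
ee_rot: [-0.0, -0.706, 0.708, -0.002]
ft_force: [0.4, -0.7, -0.0]
grip_width: 0.189
```

Run:
```python
from h import *
off([.429,.0064,.10])
for n in('wrist','top'):
    c=cam(n)
    for q,z in dict(pointer_tip=.066,knob=.06).items():
        for d in manip.spot_point(c,q)[:1]: print(n,q,np.round(d['centre'],1),round(d['confidence'],2),np.round(onz(c,d['centre'],z),4))
off([.429,.0064,.10])
```

```text
19.1167 [0.4281 0.0091 0.201 ] [-3.000e-04 -7.061e-01  7.081e-01 -2.100e-03] [ 0.37 -0.75 -0.05] 0.1891076043355738 [ 0.416 -0.05  -0.525  1.99  -0.023  1.192 -1.668]
offset [-0.0005  0.101   0.0025] tool z az -89.84957698081297 tilt y [ 0.0034 -0.0029 -1.    ]
top pointer_tip [252.8 208.6] 0.67 [0.5382 0.0107 0.066 ]
top knob [253.2 182.2] 0.46 [0.6106 0.0086 0.06  ]
19.4167 [0.4294 0.0051 0.2002] [-2.100e-03 -7.064e-01  7.078e-01  7.000e-04] [-1.   -0.22 -0.24] 0.1933963496874719 [ 0.42  -0.045 -0.52   1.987 -0.022  1.192 -1.666]
offset [ 0.0006  0.1002 -0.0015] tool z az -90.22712492061913 tilt y [ 0.002  -0.0019 -1.    ]
```

Request:
move_arm(
  increments=[
    {"offset": [0.0005,0.03,-0.0013],"yaw": 0,"jaw": 255},
    {"offset": [0.0005,0.06,-0.0013],"yaw": 0,"jaw": 255},
    {"offset": [0.0005,0.085,-0.0013],"yaw": 0,"jaw": 255},
    {"offset": [0.0005,0.098,-0.0013],"yaw": 0,"jaw": 255},
    {"offset": [0.0005,0.104,-0.0013],"yaw": 0,"jaw": 255},
    {"offset": [0.0005,0.104,-0.0013],"yaw": 0,"jaw": 255},
    {"offset": [0.0005,0.104,-0.0013],"yaw": 0,"jaw": 255},
  ],
)

```text
clock: 20.0
position: [0.4296, 0.006, 0.0966]
ee_rot: [-0.002, -0.707, 0.708, 0.001]
ft_force: [0.2, 0.3, -0.7]
grip_width: 0.194
```

Run:
```python
from h import *
off([.429,.0064,.0917])
c=cam('scene'); save(c,'s2.png',(170,110,350,270),4)
for q,z in dict(pointer_tip=.066,knob=.06,marker=.053).items():
    for d in manip.spot_point(c,q)[:4]: print(q,np.round(d['centre'],1),round(d['confidence'],2),np.round(onz(c,d['centre'],z),4))
```

```text
20.0 [0.4296 0.006  0.0966] [-0.0024 -0.7065  0.7077  0.0008] [ 0.25  0.34 -0.7 ] 0.1941607973395204 [ 0.399  0.093 -0.534  2.102  0.06   0.958 -1.743]
offset [ 0.0006  0.0049 -0.0004] tool z az -90.2619511231081 tilt y [ 0.0022 -0.0017 -1.    ]
pointer_tip [232.5 172.3] 0.76 [0.4542 0.0057 0.066 ]
knob [277.8 209.2] 0.45 [0.6189 0.0151 0.06  ]
marker [ 93.9 310.3] 0.83 [ 0.6148 -0.3926  0.053 ]
marker [144.6 328.7] 0.75 [ 0.6981 -0.3378  0.053 ]
marker [226.6 168. ] 0.49 [0.4162 0.0128 0.053 ]
```

View pics/s2.png

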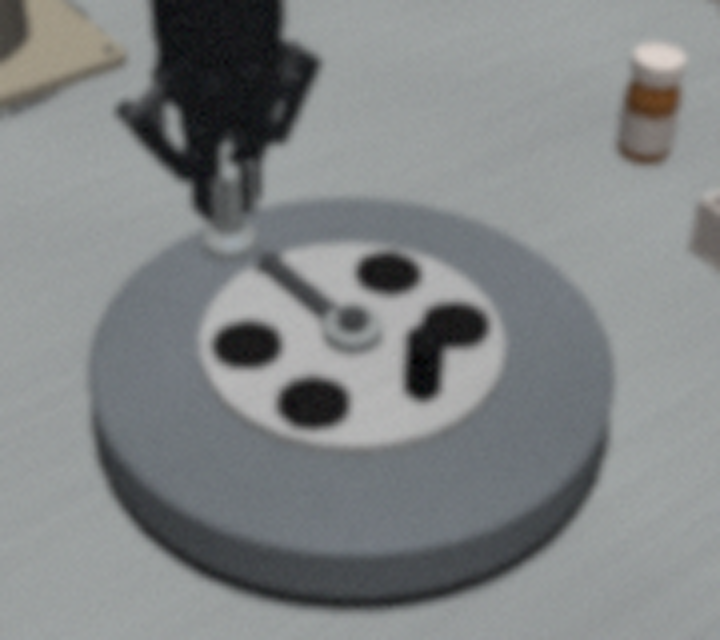

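The marker hangs over the ledge, foot at (228,238), in line with boss (352,325) and pointer tip (265,262). Lowering it.

Request:
move_arm(
  increments=[
    {"offset": [0.0005,0.0015,-0.0003],"yaw": 0,"jaw": 255},
    {"offset": [0.0005,0.003,-0.0003],"yaw": 0,"jaw": 255},
    {"offset": [0.0005,0.0045,-0.0003],"yaw": 0,"jaw": 255},
    {"offset": [0.0005,0.005,-0.0003],"yaw": 0,"jaw": 255},
    {"offset": [0.0005,0.005,-0.0003],"yaw": 0,"jaw": 255},
  ],
)

```text
clock: 20.62
position: [0.4292, 0.0064, 0.0919]
ee_rot: [-0.003, -0.706, 0.708, 0.0]
ft_force: [-0.6, -0.1, -1.4]
grip_width: 0.197
```

Request:
move_arm(
  increments=[
    {"offset": [0,0.001,0],"yaw": 0,"jaw": 255},
    {"offset": [0,0.002,0],"yaw": 0,"jaw": 255},
    {"offset": [0,0.002,0],"yaw": 0,"jaw": 255},
  ],
)

```text
clock: 20.87
position: [0.4297, 0.0065, 0.0915]
ee_rot: [-0.003, -0.706, 0.708, 0.0]
ft_force: [-9.2, -0.1, 23.2]
grip_width: 0.193
```

Request:
move_arm(
  increments=[
    {"offset": [0,0,0],"yaw": 0,"jaw": 255},
    {"offset": [0,0,0],"yaw": 0,"jaw": 255},
  ],
)

```text
clock: 21.03
position: [0.43, 0.0065, 0.0918]
ee_rot: [-0.003, -0.706, 0.708, -0.0]
ft_force: [-0.2, -0.1, -0.2]
grip_width: 0.196
```

Request:
move_arm(
  increments=[
    {"offset": [0,0,0],"yaw": 0,"jaw": 190},
    {"offset": [0,0,0],"yaw": 0,"jaw": 150},
    {"offset": [0,0,0],"yaw": 0,"jaw": 120},
    {"offset": [0,0,0],"yaw": 0,"jaw": 120},
    {"offset": [0,0,0],"yaw": 0,"jaw": 120},
  ],
)

```text
clock: 21.45
position: [0.43, 0.0065, 0.0917]
ee_rot: [-0.003, -0.706, 0.708, -0.0]
ft_force: [-0.0, 0.7, 0.0]
grip_width: 0.534
```

Request:
move_arm(
  increments=[
    {"offset": [0,-0.01,0],"yaw": 0,"jaw": 120},
    {"offset": [0,-0.03,0],"yaw": 0,"jaw": 120},
    {"offset": [0,-0.06,0],"yaw": 0,"jaw": 120},
    {"offset": [0,-0.09,0],"yaw": 0,"jaw": 120},
    {"offset": [0,-0.12,0],"yaw": 0,"jaw": 120},
    {"offset": [0,-0.14,0],"yaw": 0,"jaw": 120},
    {"offset": [0,-0.14,0],"yaw": 0,"jaw": 120},
    {"offset": [0,-0.14,0],"yaw": 0,"jaw": 120},
  ],
)

```text
clock: 22.12
position: [0.4299, 0.007, 0.2332]
ee_rot: [-0.004, -0.706, 0.708, -0.001]
ft_force: [-0.2, 0.4, -0.4]
grip_width: 0.532
```

Run:
```python
from h import *
st(); c=cam('wrist'); save(c,'w4.png',s=1.2); print('disc',disc(c))
for q,z in dict(pointer_tip=.066,knob=.06,marker=.05).items():
    for d in manip.spot_point(c,q)[:2]: print(q,np.round(d['centre'],1),round(d['confidence'],2),np.round(onz(c,d['centre'],z),4))
P=cloud(c);z=P[...,2]; g=(np.hypot(P[...,0]-.43,P[...,1]-.0065)<.03)&(c['depth']>0)
k=g&(z>.1)&(z<.12); print('stem top',k.sum(),P[k].mean(0))
k=g&(z>.054)&(z<.064); print('foot',k.sum(),P[k].min(0),P[k].max(0))
```

```text
22.1167 [0.4299 0.007  0.2332] [-0.0039 -0.7059  0.7083 -0.0011] [-0.24  0.38 -0.42] 0.5324124802182287 [ 0.426 -0.077 -0.519  1.943 -0.036  1.259 -1.656]
disc (array([0.55082681, 0.01115943]), np.float64(0.08898832827967372))
pointer_tip [248.8 157.1] 0.77 [0.4595 0.0099 0.066 ]
stem top 266 [0.43220661 0.00606235 0.10753412]
foot 416 [ 0.41785911 -0.01056307  0.05402506] [0.4480287  0.02379272 0.06394898]
```

View pics/w4.png

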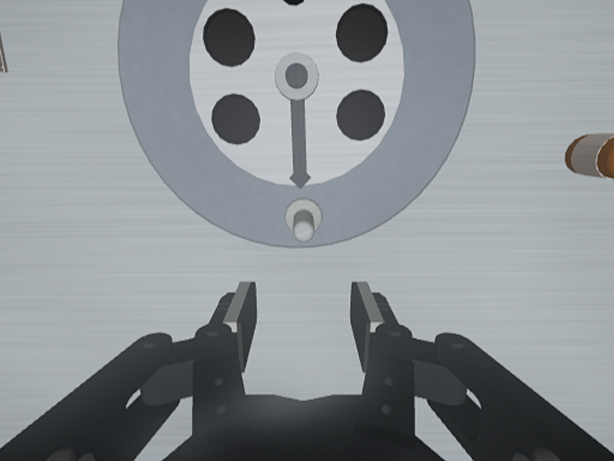

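The marker stands upright on the ledge, foot at (303,215), within about 2 mm of the line through boss (297,76) and pointer tip (300,186). The gripper is clear, so I'm handing in.

```bash
python3 -c "
from h import *
st(); print(manip.hand_in())"
```

```text
22.3167 [0.4288 0.0069 0.2308] [-2.400e-03 -7.062e-01  7.081e-01  5.000e-04] [ 0.23  1.07 -0.57] 0.5273393327010069 [ 0.426 -0.075 -0.52   1.946 -0.036  1.258 -1.656]
the job is handed in; nothing more can be done
None
```

The disc is parked at the tight spot and the steel marker stands upright on the ledge straight out from the pointer. I handed the job in at about 22 s, with the gripper open and about 0.14 m above where it let go.

- **Finding the tight spot:** I turned the disc by the knob, held at 22 N a finger, through the spot twice each way. The drag was about 1–2 N away from it and 5–7 N in it. The sideways force on the hand never read above about 8 N while turning.
- **Where the disc is parked:** The edges felt in each direction put the middle between 0.0 and 0.05 rad of knob direction, counted from straight away from the robot. I left the knob at 0.03 rad, which is about 0.90 rad counter-clockwise of the start.
- **Checks on the marker:** The last wrist picture shows it upright, with its foot about 121 mm from the disc's axis. It is 1–2 mm (under 1°) off the pointer's line, about the accuracy of the calibration.
- **Things to know:**
    - Setting the marker down gave a brief 23 N push before I eased off and released it.
    - The camera and hand readings of the parked direction differed by up to about 0.02 rad.
    - Nothing I saw or felt suggested the bottles, carton or look-alikes had been touched. I did not measure their positions again at the end.

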